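Fetch the cooled crucible out of the desiccator and onto the balance

ROBOT

A 6-joint arm with a two-finger parallel gripper is mounted at the origin on the work surface. World frame = base frame: x ahead of the robot, y to its left, z up, the work surface at z = 0. Lengths are in mm, angles in rad, forces in N, time in s.
With the tool pointing down it reaches from about 400 to 925 mm from the base axis. Payload 12.5 kg.
Tool frame: the origin (TCP) lies midway between the tips of the shut fingers; the grasp point (between the pads) lies 19 mm behind it; z points along the fingers, y is the line along which they close (so a half turn about z gives the same grasp; the last joint's range is limited). The gripper opens to 95 mm and grips with 3 to 60 N. Pads are 20 mm wide; open, the fingers measure 119 mm over their backs; the gripper's body (75 mm by 180 mm) begins 59 mm behind the grasp point.
Start: joints at [-1.349, 0.491, 1.559, -0, 1.092, -0.106], TCP at [201.249, -591.731, 214.661] pointing down, gripper open.
Joint ranges: [-3.1, 3.1], [-0.84, 2.19], [0.05, 2.79], [-1.13, 4.28], [0.06, 2.93], [-2.69, 2.69]. Speed limits (rad/s): [2.22, 2.22, 2.79, 3.14, 3.14, 3.14].

INTERFACE

Orientations are given as [roll, pitch, yaw] about the fixed x, y, z axes, in that order (R = Rz(yaw) Ry(pitch) Rx(roll)).
In Python, from cell import env gives the robot as it stands.
- The arm moves only by the shell command python3 -m inch 'ROWS'. ROWS is JSON, a list of rows, each a list of 7 numbers: the turn, a rotation vector about the tool's x, y, z in rad, then the shift along the tool's x, y, z in cm, then the closure, from -1 (fully open) to 1 (shut). A call has 1 to 20 rows; each row shifts and turns the commanded pose from where the row before left it, along the tool's axes as they then stand; what a row does not reach is not made up. A row lasts 1/8 s, in which the tool goes at most 62.5 mm and 10.7 degrees, less where a joint would pass 70% of its speed; a pose out of reach is approached as far as the arm can. A call with a gripper value outside its range is refused whole. The fingers move at their own pace and stop on an object; the grip force is fixed at half the most. Time passes only in rows, so rows that do not move let the fingers close. It gives the time, the measured TCP pose, the force, the opening and the grip force at its end, in the units of the state.
- env.state(): the state, without advancing time (a new reading comes with each control period).
- env.read_camera(name): name is "scene" or "top" or "wrist"; returns a dict with "img" (384x512x3 uint8, red, green, blue), "depth" (384x512 float32, mm along the optical axis (not along the pixel's ray), 0 where there is no reading), "fx", "fy", "cx", "cy" (pixels), "position" and "orientation" of the camera in the world. Camera axes: x right, y down, z forward; pixel columns grow to the right and rows downward; lengths in mm; the calibration is good to about 2 mm. The wrist camera is an equidistant fisheye: a pixel r from the principal point sees the ray r / f radians off the axis. A picture is of the moment at which its call begins.
- env.job_done(): hands the job in; it is judged then, once.
Trained networks look in a picture, given as the dict that the camera call returned (one of the last four; its "shot" number tells which), for a name from the list of things; names that differ only in an ending like _2 or _b are one class to them, and where a whole thing is asked for, a point or a joint stands for the part that bears it (a point fixed in the world has none). Each returns a list of dicts, best first, with "score" (0 to 1); they miss things now and then, are a little off and sometimes report something else, mostly with a low value. They report only what shows in the picture. A call takes as long as a camera call.
- env.find_in(picture, target): "centre" ([x, y, z] in mm, in the coordinates of the camera as it stood for that picture, good to about 4 mm: the middle of the surface that is visible of it).
- env.trace(picture, target): "mask" (384x512 bool, what is visible of it).
The state is a dict: "t": time; "joints": joint angles; "qvel": joint speeds; "tau": joint torques, N m; "eef_pos": TCP position; "tcp_rot": TCP orientation; "ft_force": force on the tool from outside, world axes, zero at the start; "moment": the same for the moment, N m; "opening": opening from 0.0 (shut) to 1.0 (fully open); "grip_force": force on a finger pad.
Only numpy, scipy, OpenCV 4.12 (cv2) and the standard library are available. Lean on these libraries where they do the work, as an engineer would, in place of code of your own. Each camera call takes 0.05 s, during which the arm holds its last target. There are 200 camera calls.

TASK

The crucible in the closed desiccator is the next thing to weigh: clear the big chrome calibration weight off the balance pan and stand it in the empty half of the weight tray, lift the glass lid off the desiccator without knocking the crucible under it and set it down gently, knob up, wholly on the blue mat, and then stand the crucible gently, upright, in the middle of the empty pan. Leave the desiccator open, as its desiccant is to be changed next. Do not disturb the small weight, the spare crucible or the jar.

Things in the scene. Friction and masses are not known exactly. Their poses are not given: they have to be found in the camera images.
- desiccator: Lower part of the clear glass desiccator, fixed. Open round vessel 120 mm high; flat top flange 206 mm in outer diameter, 10 mm thick, mouth 156 mm wide. Origin: centre of its underside. A white perforated plate inside, top face 54 mm above the origin, carries the crucible, whose top is 14 mm above the flange. It stands on one side of the slab, the mat on the other, either way round.
- lid: Clear glass domed lid, loose (no suction), 0.5 to 0.9 kg, at the start on the desiccator's flange, 120 mm over the slab. Origin: centre of its rim's lower face, z up. Rim 206 mm in diameter, 10 mm thick; dome 56 mm high inside, 62 mm outside. Round glass knob on top: neck 24 mm in diameter at 66 to 72 mm, straight grip 36 mm in diameter at 79 to 99 mm, top at 104 mm above the origin.
- lid_mat: Blue rubber mat for the lid, 250 mm square, 3 mm thick, fixed. Origin: centre of its underside, on the slab; sides along its x and y axes.
- crucible: Tan fire clay crucible to be weighed, an open round cup 80 mm high, 62 mm in outer diameter over its upper 25 mm, tapering to 44 mm at the foot, walls 6 mm, 0.13 to 0.27 kg, loose. Origin: centre of its underside, z up. At the start it stands upright inside the closed desiccator, up to about 10 mm off its middle.
- spare_crucible: A second crucible of the same make, standing on the slab. A bystander. Origin: centre of its underside.
- weight: Chrome 500 g calibration weight, loose: a cylinder 38 mm in diameter and 52 mm high, above it a neck 16 mm in diameter, then a lifting knob 25 mm in diameter from 59 to 70 mm, top at 72 mm. Origin: centre of its underside, z up. At the start it stands on the balance pan.
- small_weight: Chrome 200 g weight of the same shape, 28 mm in diameter and 53 mm high, standing in the other half of the tray. A bystander. Origin: centre of its underside.
- balance: Cream top-pan balance 280 mm long (x), 200 mm wide (y), fixed. Origin: centre of its underside. Its dark console with the display, at its +x end, rises to about 85 mm; the housing is 65 mm high elsewhere. The black rocker switch is on the +x end face.
- pan_center (a point): Middle of the top face of the round stainless weighing pan, 130 mm in diameter, flat, 85 mm above the slab; 60 mm from the balance's origin towards its -x end. The pan does not sink noticeably.
- tray: Dark wooden weight tray, 100 mm (x) by 200 mm (y), walls 7 mm thick and 22 mm high, divided across the middle by an 18 mm high partition into two halves about 90 mm square with green felt floors 6 mm above the slab; fixed. Origin: centre of its underside. The half on its +y side is empty, the other holds the small weight.
- tray_free (a point): Middle of the felt floor of the tray's empty half, 6 mm above the slab; axes as the tray's.
- jar: Amber glass jar with a black cap, 68 mm in diameter and 100 mm high, standing on the slab. A bystander. Origin: centre of its underside.

How it is judged (in metres and radians):
On the way:
1. the weight stands in the tray's empty half and the lid lies on the mat (in either order), while the crucible is not yet on the pan (x of weight in the frame of tray_free between -0.032 and 0.032 m and y of weight in the frame of tray_free between -0.032 and 0.032 m and z of weight in the frame of tray_free between -0.004 and 0.006 m and angle between weight's own z axis and vertical below 0.1 rad and linear speed of each of weight, lid below 0.02 m/s and angular speed of each of weight, lid below 0.2 rad/s and horizontal distance between lid and lid_mat below 0.022 m and z of lid in the frame of lid_mat between -0.001 and 0.009 m and angle between lid's own z axis and vertical below 0.06 rad and horizontal distance between crucible and pan_center above 0.1 m), for 0.2 s.
At the end, for the whole second after the job is handed in: The big weight stands upright on the felt of the tray's empty half; the lid lies knob up and flat on the mat, its middle within 22 mm of the mat's middle, so that its whole rim is on the mat; the crucible stands upright on the pan, its middle within 20 mm of the pan's; all three are at rest (x of weight in the frame of tray_free between -0.032 and 0.032 m and y of weight in the frame of tray_free between -0.032 and 0.032 m and z of weight in the frame of tray_free between -0.004 and 0.006 m and angle between weight's own z axis and vertical below 0.1 rad and linear speed of each of weight, lid, crucible below 0.02 m/s and angular speed of each of weight, lid, crucible below 0.2 rad/s and horizontal distance between lid and lid_mat below 0.022 m and z of lid in the frame of lid_mat between -0.001 and 0.009 m and angle between lid's own z axis and vertical below 0.06 rad and horizontal distance between crucible and pan_center below 0.02 m and z of crucible in the frame of pan_center between -0.004 and 0.006 m and angle between crucible's own z axis and vertical below 0.08 rad); the robot touches nothing.
It fails at once if the lid knocks the crucible (over 4 N between them) (contact force between lid and crucible above 4 N).
It fails at once if the lid is tipped by more than 0.5 rad, dropped (moving at over 0.45 m/s with no finger on it, a fall of about 10 mm), or pressed on the mat with over 90 N (angle between lid's own z axis and vertical above 0.5 rad or (contact force between the fingers and lid below 0.1 N and linear speed of lid above 0.45 m/s) or contact force between lid and lid_mat above 90 N).
It fails at once if the crucible is tipped by more than 0.6 rad, dropped (in the same sense), or pressed on the balance with over 50 N (angle between crucible's own z axis and vertical above 0.6 rad or (contact force between the fingers and crucible below 0.1 N and linear speed of crucible above 0.45 m/s) or contact force between crucible and balance above 50 N).
It fails at once if the small weight, the spare crucible or the jar is moved by more than 20 mm or tipped by more than 0.3 rad (distance of any of small_weight, spare_crucible, jar from where it was at the start of the episode above 0.02 m or angle between any of small_weight, spare_crucible, jar's own z axis and vertical above 0.3 rad).
It also fails if it takes over 72 s, if anything falls off the work surface, if the arm or the gripper's body presses on something with over 40 N, if the wrist force passes 120 N, or if a joint passes its speed limit or range.

## Working session

There is one attempt and no reset: what is moved stays moved. The work goes in short steps, Python scripts to look and compute and a shell command to move; the robot and the scene stay as the last step left them, time stands still between calls to the robot, and variables do not carry over. Pictures are saved under pics/ and viewed, at most 10 in all, crops included, and the job is handed in when it is done.

```bash
ls; mkdir -p pics; cat > h.py <<'E'
import numpy as np, cv2
from cell import env
from scipy.spatial.transform import Rotation as R
def pose(p):
    o=np.array(p["orientation"],float)
    return (R.from_euler('xyz',o).as_matrix() if o.shape==(3,) else o), np.array(p["position"],float)
def cloud(p):
    v,u=np.mgrid[0:384,0:512]; d=p["depth"]
    P=np.stack([(u-p["cx"])/p["fx"]*d,(v-p["cy"])/p["fy"]*d,d],-1)
    M,t=pose(p); return P@M.T+t
def w(p,c):
    M,t=pose(p); return M@np.array(c)+t
E
python3 - <<'E'
from h import *
pt=env.read_camera("top"); ps=env.read_camera("scene")
for n,p in(("top",pt),("scene",ps)):
    print(n,p["position"],p["orientation"],p["fx"],p["cx"],p["cy"],p["shot"])
cv2.imwrite("pics/a.png",cv2.cvtColor(np.hstack([pt["img"],ps["img"]]),cv2.COLOR_RGB2BGR)[:, :])
im=cv2.imread("pics/a.png"); cv2.imwrite("pics/a.png",np.vstack([im[:,:512],im[:,512:]])[:, :] if 0 else cv2.resize(im,(800,300)))
cv2.imwrite("pics/top.png",cv2.cvtColor(pt["img"],cv2.COLOR_RGB2BGR))
cv2.imwrite("pics/scene.png",cv2.cvtColor(ps["img"],cv2.COLOR_RGB2BGR))
C={"top":cloud(pt),"scene":cloud(ps)}
for k in ["desiccator","lid","lid_mat","crucible","weight","small_weight","balance","tray","jar","spare_crucible"]:
  for n,p in(("top",pt),("scene",ps)):
    f=env.find_in(p,k)[:2]
    print(k,n,[(round(a["score"],2),w(p,a["centre"]).round(0).tolist()) for a in f])
np.savez("s.npz",top=C["top"],scene=C["scene"],ti=pt["img"],si=ps["img"])
print(env.state())
E
```

```text
pics
top [ 482.12029309   14.71904235 1244.80013277] [-3.05106962 -0.02799452 -1.5806382 ] 347.60811457095707 256.3152592383911 186.56441357038358 1
scene [1375.21093832 -467.08106068  830.0731637 ] [-2.26175815 -0.01965829  1.07185132] 464.38118721065837 251.8675226095613 192.16103422876023 2
desiccator top [(0.53, [745.0, -289.0, 54.0]), (0.43, [468.0, -292.0, 114.0])]
desiccator scene [(0.95, [535.0, -395.0, 69.0])]
lid top [(0.98, [467.0, -370.0, 155.0])]
lid scene [(0.69, [508.0, -395.0, 153.0])]
lid_mat top []
lid_mat scene [(0.76, [484.0, 385.0, 2.0]), (0.59, [483.0, -51.0, 7.0])]
crucible top []
crucible scene []
weight top [(0.42, [694.0, -29.0, 139.0])]
weight scene [(0.66, [745.0, 284.0, 63.0]), (0.63, [714.0, -26.0, 130.0])]
small_weight top [(0.71, [473.0, -46.0, 5.0])]
small_weight scene [(0.74, [474.0, -105.0, 44.0])]
balance top []
balance scene [(0.98, [816.0, -50.0, 64.0])]
tray top [(0.56, [479.0, -46.0, 6.0])]
tray scene [(0.61, [484.0, -49.0, 3.0])]
jar top [(0.56, [719.0, 301.0, 107.0])]
jar scene [(0.66, [744.0, 287.0, 64.0]), (0.39, [482.0, -51.0, 8.0])]
spare_crucible top [(0.65, [746.0, -291.0, 53.0])]
spare_crucible scene [(0.56, [754.0, -287.0, 60.0]), (0.38, [537.0, -396.0, 70.0])]
{'t': 1.1, 'joints': array([-1.34863314e+00,  4.90917954e-01,  1.55889770e+00, -2.11216165e-06,
        1.09170981e+00, -1.05568342e-01]), 'qvel': array([-6.64458811e-05,  4.40934994e-04,  9.26440544e-06,  1.02461476e-03,
        1.99614887e-04, -2.33712140e-03]), 'tau': array([ 5.78194813e-04, -6.12478995e+01, -2.58438206e+01,  6.93105301e-02,
        4.45246068e-02,  5.21990557e-07]), 'eef_pos': array([ 201.22842682, -591.73672761,  214.65057815]), 'tcp_rot': array([3.14152604e+00, 8.94379323e-06, 3.27732502e-01]), 'ft_force': array([-0.79423957,  0.256022  ,  0.39649612]), 'moment': array([ 0.02258959,  0.00591172, -0.05152271]), 'grip_force': 0.0, 'opening': 1.0000375518201363}
```

View pics/top.png

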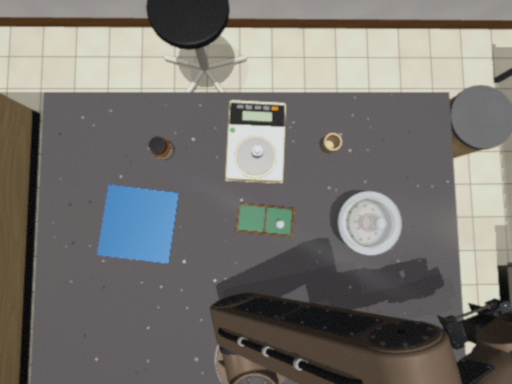

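View pics/scene.png

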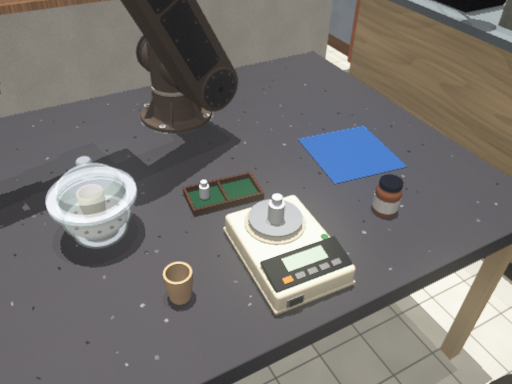

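The top view shows the mat at (138,224), the closed desiccator at (370,222), the weight on the pan at (257,150), the tray at (265,220) with the small weight in its right (-y) half, the spare crucible at (332,142) and the jar at (160,148). The scene view shows the knob at about (84,163) and the crucible inside the glass at (92,200).

```bash
cat >> h.py <<'E'
def atz(p,u,v,z):
    M,t=pose(p); d=M@np.array([(u-p["cx"])/p["fx"],(v-p["cy"])/p["fy"],1.]); return t+d*(z-t[2])/d[2]
E
python3 - <<'E'
from h import *
p=env.read_camera("top"); P=cloud(p); im=p["img"].astype(int); hsv=cv2.cvtColor(p["img"],cv2.COLOR_RGB2HSV)
def rect(m,z,name):
    m=m.astype(np.uint8); n,l,s,c=cv2.connectedComponentsWithStats(m); k=1+s[1:,4].argmax()
    pts=np.argwhere(l==k)[:,::-1]
    W=np.array([atz(p,u,v,z)[:2] for u,v in pts],np.float32); r=cv2.minAreaRect(W); print(name,np.round(r[0],1),np.round(r[1],1),round(r[2],1),"medz",np.median(P[l==k][:,2]).round(1))
rect((hsv[...,0]>95)&(hsv[...,0]<125)&(hsv[...,1]>150)&(hsv[...,2]>90),3,"mat")
g=((hsv[...,0]>60)&(hsv[...,0]<95)&(hsv[...,1]>100)&(hsv[...,2]>50)).astype(np.uint8)
n,l,s,c=cv2.connectedComponentsWithStats(g)
for k in range(1,n):
    if s[k,4]>100:
        W=np.array([atz(p,u,v,6)[:2] for v,u in np.argwhere(l==k)],np.float32); r=cv2.minAreaRect(W);print("felt",np.round(r[0],1),np.round(r[1],1),round(r[2],1))
b=(P[...,2]>55)&(P[...,2]<75); b[:, :200]=0; b[:,300:]=0; b[200:]=0
W=P[b][:,:2].astype(np.float32); r=cv2.minAreaRect(W); print("housing",np.round(r[0],1),np.round(r[1],1),round(r[2],1))
reg=np.zeros((384,512),bool); reg[120:190,225:290]=1
q=P[reg&(P[...,2]>78)&(P[...,2]<92)&(P[...,0]<760)]; c,rad=cv2.minEnclosingCircle(q[:,:2].astype(np.float32)); print("pan",c,rad,np.median(q[:,2]))
q=P[reg&(P[...,2]>140)]; print("wt",len(q),q.mean(0) if len(q) else 0,q.max(0)); print("wt px",atz(p,257,150,155))
reg[:]=0; reg[185:260,332:408]=1
q=P[reg]; print(np.histogram(q[:,2],bins=np.arange(-10,250,10)))
# outer outline: rim
for t in("lid","desiccator"):
    f=env.trace(p,t)
    for a in f[:2]:
        m=a["mask"].astype(np.uint8); cs,_=cv2.findContours(m,0,1); cc=max(cs,key=cv2.contourArea)
        W=np.array([atz(p,*x[0],125)[:2] for x in cc],np.float32); e=cv2.fitEllipse(W); print(t,a["score"],m.sum(),np.round(e[0],1),np.round(e[1],1), cv2.minEnclosingCircle(W))
s=env.read_camera("scene"); Q=cloud(s)
print("knob scene px at z219",atz(s,84,161,219),"cloud",Q[155:170,78:92].reshape(-1,3)[::20].round(0))
def crop(pp,u0,u1,v0,v1): return cv2.resize(cv2.cvtColor(pp["img"][v0:v1,u0:u1],cv2.COLOR_RGB2BGR),(400,400),interpolation=cv2.INTER_CUBIC)
cv2.imwrite("pics/c.png",np.hstack([crop(p,325,415,180,270),crop(s,40,150,145,255)]))
E
```

```text
mat [588.9 495.6] [21.3 33.8] 36.2 medz 1.5
housing [752.5 -19.2] [199.  278.8] 86.9
pan (693.3351440429688, -16.430774688720703) 64.98785400390625 83.40372684258034
wt 73 [638.73011042 -10.80244351 467.3450542 ] [ 714.20605463   14.71904235 1244.80013277]
wt px [697.50029506 -20.09695193 155.        ]
(array([1814,  660,    0,    0,    0,    0,    0,    0,    0,    0,    0,
          1,   35,  875,  352,  124,  289,  416,  814,  165,    6,   17,
         30,   89,    0]), array([-10,   0,  10,  20,  30,  40,  50,  60,  70,  80,  90, 100, 110,
       120, 130, 140, 150, 160, 170, 180, 190, 200, 210, 220, 230, 240]))
lid 0.65 3158 [ 463.3 -383.7] [200.7 204.6] ((462.9543762207031, -383.91265869140625), 104.15088653564453)
knob scene px at z219 [ 466.00219192 -382.55904127  219.        ] cloud [[  98. -361.   -2.]
 [ 454. -379.  224.]
 [ 126. -331.   -1.]
 [ 464. -385.  224.]
 [ 473. -374.  223.]
 [ 472. -392.  223.]
 [ 482. -381.  223.]
 [ 475. -398.  219.]
 [ 482. -387.  217.]
 [ 480. -375.  209.]
 [ 481. -392.  210.]]
```

View pics/c.png

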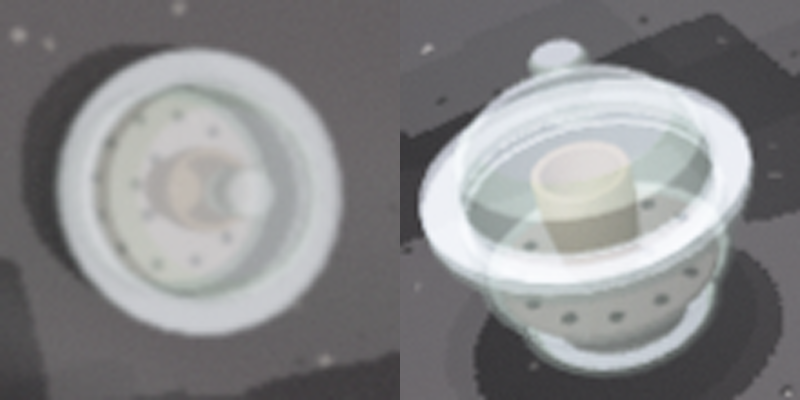

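Left crop: knob at top-view px ≈(381,223), lid rim concentric with the flange; right: the crucible stands upright near the middle. Depth reads on the glass. Finishing the mat, tray and weight numbers.

```bash
python3 - <<'E'
from h import *
from scipy import ndimage
p=env.read_camera("top"); P=cloud(p); hsv=cv2.cvtColor(p["img"],cv2.COLOR_RGB2HSV); ok=p["depth"]>0
print(hsv[224,138],hsv[218,250],hsv[215,275])
def rect(m,z,name,mn=100):
    l,n=ndimage.label(m)
    for k in range(1,n+1):
        if (l==k).sum()<mn: continue
        W=np.array([atz(p,u,v,z)[:2] for v,u in np.argwhere(l==k)],np.float32); r=cv2.minAreaRect(W); print(name,np.round(r[0],1),np.round(r[1],1),round(r[2],1),"medz",np.median(P[l==k][:,2]).round(1))
def like(v,u):
    d=np.abs(p["img"].astype(int)-p["img"][v,u]); return d.max(-1)<45
m=like(224,138)&(hsv[...,1]>120); m[:, 200:]=0; rect(m,3,"mat",1000)
m=(hsv[...,0]>60)&(hsv[...,0]<90)&(hsv[...,1]>80); m[:200]=0;m[240:]=0;m[:,:230]=0;m[:,300:]=0
rect(m,6,"felt")
t=(P[...,2]>12)&(P[...,2]<30)&ok; t[:198]=0;t[242:]=0;t[:,:230]=0;t[:,302:]=0
r=cv2.minAreaRect(P[t][:,:2].astype(np.float32)); print("tray",r)
def blob(n,v0,v1,u0,u1,z0,z1):
    q=P[v0:v1,u0:u1].reshape(-1,3); q=q[(q[:,2]>z0)&(q[:,2]<z1)]; print(n,len(q),q.mean(0).round(1),q.min(0).round(0),q.max(0).round(0))
blob("wt knob",120,190,225,290,148,165)
blob("lid knob",185,260,332,408,213,235)
blob("small",200,240,262,300,62,90)
blob("spare",120,160,315,350,70,90)
blob("jar",120,170,140,180,90,110)
E
```

```text
[104 137 197] [ 72  82 149] [ 73  86 149]
mat [468.  397.5] [248.1 248.4] 82.5 medz 1.9
felt [476.7 -99.8] [84.8 75.6] 82.4 medz 4.8
felt [470.3   1.1] [81.5 59.6] 83.7 medz 4.4
tray ((477.2116394042969, -50.252464294433594), (202.10475158691406, 103.81266784667969), 83.8380126953125)
wt knob 50 [702.  -21.  154.6] [691. -33. 150.] [715. -11. 159.]
lid knob 117 [ 464.9 -381.5  220.8] [ 449. -399.  213.] [ 482. -366.  226.]<stdin>:18: RuntimeWarning: Mean of empty slice.
  ret = um.true_divide(
Traceback (most recent call last):
ValueError: zero-size array to reduction operation minimum which has no identity
```

```bash
python3 -m inch '[[0,0,0.164,0,0,-5,-1],[0,0,0.164,0,0,-5,-1],[0,0,0,3.8,-4.4,0,-1],[0,0,0,3.8,-4.4,0,-1],[0,0,0,3.8,-4.4,0,-1],[0,0,0,3.8,-4.4,0,-1],[0,0,0,3.8,-4.4,0,-1],[0,0,0,3.8,-4.4,0,-1],[0,0,0,3.8,-4.4,0,-1],[0,0,0,3.8,-4.4,0,-1],[0,0,0,3.8,-4.4,0,-1],[0,0,0,3.8,-4.4,0,-1],[0,0,0,3.8,-4.4,0,-1],[0,0,0,3.8,-4.4,0,-1],[0,0,0,3.8,-4.3,0,-1],[0,0,0,0,0,0,-1],[0,0,0,0,0,0,-1]]'
```

```text
t: 3.48
eef_pos: [695.1, -21.0, 314.3]
tcp_rot: [3.141, 0.001, 0.0]
ft_force: [0.2, 0.4, -0.7]
opening: 1.0
grip_force: 0.0
```

```bash
python3 -m inch '[[0,0,0,0.7,0,3,-1],[0,0,0,0,0,5,-1],[0,0,0,0,0,5,-1],[0,0,0,0,0,3.8,-1],[0,0,0,0,0,2.5,-1],[0,0,0,0,0,1.5,-1],[0,0,0,0,0,0,-1],[0,0,0,0,0,0,1],[0,0,0,0,0,0,1],[0,0,0,0,0,0,1],[0,0,0,0,0,0,1],[0,0,0,0,0,0,1],[0,0,0,0,0,0,1]]'
```

```text
t: 5.1
eef_pos: [702.4, -20.8, 106.6]
tcp_rot: [3.141, -0.0, -0.0]
ft_force: [0.6, -0.3, 0.1]
opening: 0.424
grip_force: 0.0
```

```bash
python3 -m inch '[[0,0,0,0,0,0,1],[0,0,0,0,0,0,1],[0,0,0,0,0,-2,1],[0,0,0,0,0,-3,1],[0,0,0,-2,0,0,1],[0,0,0,-4,-0.4,0,1],[0,0,0,-5,-0.5,0,1],[0,0,0,-5,-0.5,0,1],[0,0,0,-4,-0.4,0,1],[0,0,0,-2,-0.1,0,1],[0,0,0,0,0,3,1],[0,0,0,0,0,4,1],[0,0,0,0,0,3,1],[0,0,0,0,0,1.5,1],[0,0,0,0,0,0,1],[0,0,0,0,0,0,1]]'; python3 -c "
from h import *
for c in('wrist','scene'): cv2.imwrite('pics/w_%s.png'%c,cv2.cvtColor(env.read_camera(c)['img'],cv2.COLOR_RGB2BGR))"
```

```text
t: 7.1
eef_pos: [483.0, -1.9, 42.7]
tcp_rot: [3.141, -0.002, -0.0]
ft_force: [-0.4, 0.9, -5.2]
opening: 0.391
grip_force: 30.0
```

View pics/w_scene.png

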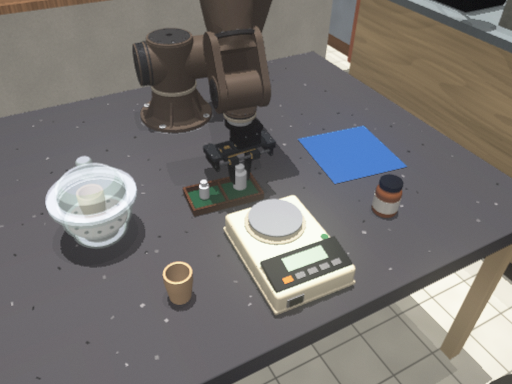

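The weight hangs upright over the empty half at (240,178), clear of the small one at (204,190).

```bash
python3 -m inch '[[0,0,0,0,0,1,1],[0,0,0,0,0,0.4,1],[0,0,0,0,0,0.1,1],[0,0,0,0,0,0,1],[0,0,0,0,0,0,-1],[0,0,0,0,0,0,-1],[0,0,0,0,0,0,-1],[0,0,0,0,0,0,-1],[0,0,0,0,0,0,-1],[0,0,0,0,0,-2,-1],[0,0,0,0,0,-5,-1],[0,0,0,0,0,-6,-1],[0,0,0,0,0,-6,-1],[0,0,0,0,0,-6,-1],[0,0,0,0,0,0,-1]]'; python3 -c "
from h import *
p=env.read_camera('scene'); P=cloud(p); 
for n in ('weight','small_weight'): print(n,[(round(a['score'],2),w(p,a['centre']).round(0)) for a in env.find_in(p,n)[:3]])
for z0,z1 in((70,85),(55,85)):
  q=P.reshape(-1,3); q=q[(abs(q[:,0]-483)<40)&(abs(q[:,1]+2)<45)&(q[:,2]>z0)&(q[:,2]<z1)]; print(len(q),q.mean(0) if len(q) else 0)
"
```

```text
t: 9.07
eef_pos: [483.6, -1.9, 280.6]
tcp_rot: [3.14, -0.008, -0.0]
ft_force: [1.2, 0.3, -0.1]
opening: 1.003
grip_force: 0.0
weight [(0.6, array([494.,  -5.,  50.]))]
small_weight [(0.53, array([ 473., -106.,   41.]))]
55 [486.97292312  -6.16009655  75.72986755]
125 [489.17545522  -7.2187183   66.60698262]
```

```bash
python3 -m inch '[[0,0,0,-0.3,3,0,-1],[0,0,0,-0.3,6,0,-1],[0,0,0,-0.3,6,0,-1],[0,0,0,-0.3,6,0,-1],[0,0,0,-0.3,6,0,-1],[0,0,0,-0.2,6,0,-1],[0,0,0,-0.2,4,0,-1],[0,0,0,0,1,0,-1],[0,0,0,0,0,0,-1],[0,0,0,0,0,0,-1]]'; python3 -c "
from h import *
p=env.read_camera('top'); P=cloud(p).reshape(-1,3)
q=P[(abs(P[:,0]-464)<30)&(abs(P[:,1]+382)<30)&(P[:,2]>200)&(P[:,2]<228)];print('top',len(q))
p=env.read_camera('scene'); P=cloud(p).reshape(-1,3)
q=P[(abs(P[:,0]-464)<30)&(abs(P[:,1]+382)<30)&(P[:,2]>205)&(P[:,2]<230)];print(len(q),q.mean(0),q.min(0),q.max(0))
p=env.read_camera('wrist'); cv2.imwrite('pics/w1.png',cv2.cvtColor(p['img'],cv2.COLOR_RGB2BGR))
M,t=pose(p); f=p['fx']
for c in ((464.5,-382.5,222),(464.5,-382.5,224)):
  d=M.T@(np.array(c)-t); th=np.arctan2(np.hypot(d[0],d[1]),d[2]); ph=np.arctan2(d[1],d[0]); print(p['cx']+f*th*np.cos(ph),p['cy']+f*th*np.sin(ph),f)
print([(a['score'],w(p,a['centre']).round(1)) for a in env.find_in(p,'crucible')[:2]])
"
```

```text
t: 10.48
eef_pos: [463.5, -380.5, 276.3]
tcp_rot: [-3.141, 0.001, 0.001]
ft_force: [-0.3, 0.1, -0.4]
opening: 0.999
grip_force: 0.0
top 0
211 [ 473.54124805 -385.87380241  218.34691236] [ 452.14336932 -402.73077892  205.08281419] [ 487.44038833 -367.78734899  225.98123509]
252.23863318182438 206.33616613941004 297.3186396354542
252.25795770439223 207.1436361041392 297.3186396354542
[]
```

View pics/w1.png

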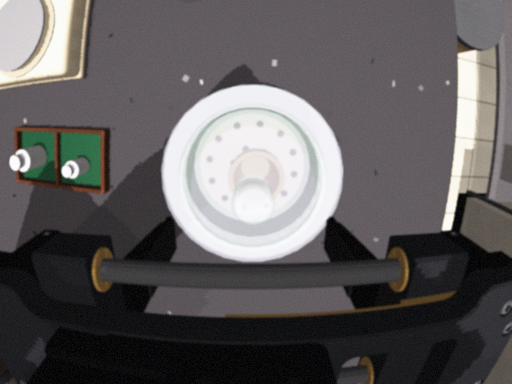

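The wrist view shows the knob at (253,203), within 4 px of where my estimate projects, between the open fingers; both weights stand in the tray. Descending to the knob.

```bash
python3 -m inch '[[0,0,0,0.15,0.2,2,-1],[0,0,0,0,0,3,-1],[0,0,0,0,0,2,-1],[0,0,0,0,0,1,-1],[0,0,0,0,0,0.5,-1],[0,0,0,0,0,0,-1],[0,0,0,0,0,0,1],[0,0,0,0,0,0,1],[0,0,0,0,0,0,1],[0,0,0,0,0,0,1],[0,0,0,0,0,0,1],[0,0,0,0,0,0,1],[0,0,0,0,0,0,1],[0,0,0,0,0,0,1],[0,0,0,0,0,0,1]]'
```

```text
t: 12.55
eef_pos: [464.8, -383.6, 191.6]
tcp_rot: [-3.141, 0.0, -0.0]
ft_force: [-0.2, 2.2, -0.3]
opening: 0.369
grip_force: 30.0
```

```bash
python3 -m inch '[[0,0,0,0,0,-0.3,1],[0,0,0,0,0,-0.6,1],[0,0,0,0,0,-1,1],[0,0,0,0,0,-1.5,1],[0,0,0,0,0,-2,1],[0,0,0,0,0,-2,1],[0,0,0,0,0,-1.5,1],[0,0,0,0,0,-1,1],[0,0,0,0,0,0,1],[0,0,0,0,0,0,1]]'; python3 -c "
from h import *
p=env.read_camera('scene'); cv2.imwrite('pics/l1.png',cv2.cvtColor(p['img'],cv2.COLOR_RGB2BGR))
print([(a['score'],w(p,a['centre']).round(1)) for a in env.find_in(p,'crucible')[:3]])"
```

```text
t: 13.8
eef_pos: [464.6, -383.6, 290.0]
tcp_rot: [-3.141, 0.001, -0.0]
ft_force: [-0.9, 0.0, -6.9]
opening: 0.371
grip_force: 30.0
[]
```

View pics/l1.png

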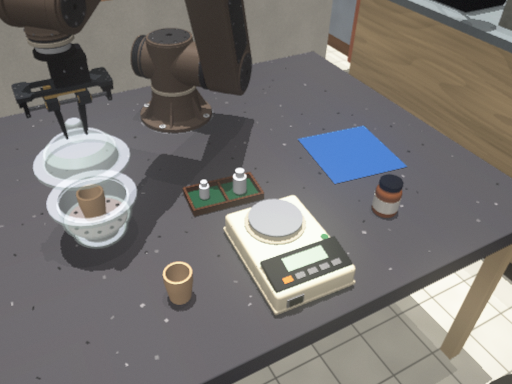

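The lid hangs level at (83,155), clear of the crucible at (92,200), which stands undisturbed. Carrying the lid over to the mat.

```bash
python3 -m inch '[[0,0,0,0,-1,0,1],[0,0,0,0,-3,0,1],[0,0,0,0,-5,0,1],[0,0,0,0,-5,0,1],[0,0,0,0,-5,0,1],[0,0,0,0,-5,0,1],[0,0,0,0,-5,0,1],[0,0,0,0,-5,0,1],[0,0,0,0,-5,0,1],[0,0,0,0,-5,0,1],[0,0,0,0,-5,0,1],[0,0,0,0,-5,0,1],[0,0,0,0,-5,0,1],[0,0,0,0,-5,0,1],[0,0,0,0,-5,0,1],[0,0,0,0.2,-5,0,1],[0,0,0,0.1,-3,0,1],[0,0,0,0,-1.1,0,1],[0,0,0,0,0,0,1],[0,0,0,0,0,0,1]]'
```

```text
t: 16.4
eef_pos: [467.9, 396.3, 290.7]
tcp_rot: [3.141, 0.0, -0.001]
ft_force: [0.4, 0.3, -6.2]
opening: 0.369
grip_force: 30.0
```

```bash
python3 -m inch '[[0,0,0,0,-0.1,1.5,1],[0,0,0,0,0,3,1],[0,0,0,0,0,4,1],[0,0,0,0,0,4,1],[0,0,0,0,0,3.5,1],[0,0,0,0,0,2,1],[0,0,0,0,0,1.5,1],[0,0,0,0,0,0.6,1],[0,0,0,0,0,0.5,1],[0,0,0,0,0,0.3,1],[0,0,0,0,0,0.3,1],[0,0,0,0,0,0,1],[0,0,0,0,0,0,1]]'
```

```text
t: 18.02
eef_pos: [468.0, 398.3, 78.8]
tcp_rot: [-3.141, -0.0, -0.0]
ft_force: [0.9, 0.6, -6.2]
opening: 0.366
grip_force: 30.0
```

```bash
python3 -m inch '[[0,0,0,0,0,0.15,1],[0,0,0,0,0,0.15,1],[0,0,0,0,0,0.1,1],[0,0,0,0,0,0.05,1],[0,0,0,0,0,0,1]]'
```

```text
t: 18.65
eef_pos: [467.9, 398.2, 74.6]
tcp_rot: [-3.142, -0.0, -0.0]
ft_force: [-3.3, -2.5, 4.4]
opening: 0.367
grip_force: 30.0
```

```bash
python3 -m inch '[[0,0,0,0,0,0,-1],[0,0,0,0,0,0,-1],[0,0,0,0,0,0,-1],[0,0,0,0,0,0,-1],[0,0,0,0,0,0,-1],[0,0,0,0,0,-1,-1],[0,0,0,0,0,-3,-1],[0,0,0,0,0,-6,-1],[0,0,0,0,0,-6,-1],[0,0,0,0,0,-5,-1],[0,0,0,0,3,0,-1],[0,0,0,0,6,0,-1],[0,0,0,0,6,0,-1],[0,0,0,0,6,0,-1],[0,0,0,0,6,0,-1],[0,0,0,0,6,0,-1],[0,0,0,0,6,0,-1],[0,0,0,0,3,0,-1],[0,0,0,0,0,0,-1]]'; python3 - <<'E'
from h import *
p=env.read_camera('scene'); P=cloud(p).reshape(-1,3)
q=P[(abs(P[:,0]-468)<40)&(abs(P[:,1]-398)<40)&(P[:,2]>85)&(P[:,2]<120)];print('knob',len(q),q.mean(0),q.max(0))
t=env.read_camera('top'); P=cloud(t)
a=env.trace(t,'lid')
for b in a[:2]:
    cs,_=cv2.findContours(b['mask'].astype(np.uint8),0,1); cc=max(cs,key=cv2.contourArea)
    W=np.array([atz(t,*x[0],8)[:2] for x in cc],np.float32); print(b['score'],cv2.fitEllipse(W))
# crucible in open desiccator
Q=P[185:262,332:410].reshape(-1,3); q=Q[(Q[:,2]>127)&(Q[:,2]<142)]; print('top cruc',len(q),q.mean(0) if len(q) else 0)
if len(q): print(cv2.minEnclosingCircle(q[:,:2].astype(np.float32)))
for n,pp in(('scene',p),('top',t)):
    print(n,[(a['score'],w(pp,a['centre']).round(1)) for a in env.find_in(pp,'crucible')[:3]])
def crop(pp,u0,u1,v0,v1): return cv2.resize(cv2.cvtColor(pp["img"][v0:v1,u0:u1],cv2.COLOR_RGB2BGR),(400,400),interpolation=cv2.INTER_CUBIC)
cv2.imwrite("pics/d.png",np.hstack([crop(t,325,415,180,270),crop(p,300,410,90,200)]))
E
```

```text
t: 21.02
eef_pos: [467.8, -23.3, 284.8]
tcp_rot: [3.141, -0.001, -0.003]
ft_force: [0.9, 0.0, 1.0]
opening: 1.0
grip_force: 0.0
knob 123 [474.9072935  388.81551628  99.31489311] [488.59089213 408.21235613 109.23588512]
0.81 ((467.0439147949219, 398.05267333984375), (203.27593994140625, 207.41619873046875), 129.39712524414062)
top cruc 118 [ 465.0804626  -386.99344779  131.69010303]
((464.5626525878906, -387.69659423828125), 31.683740615844727)
scene [(0.86, array([ 485.1, -389.2,  113.1]))]
top [(0.89, array([ 463.2, -396. ,  107. ])), (0.43, array([740.7, -16.4,  63.5]))]
```

View pics/d.png

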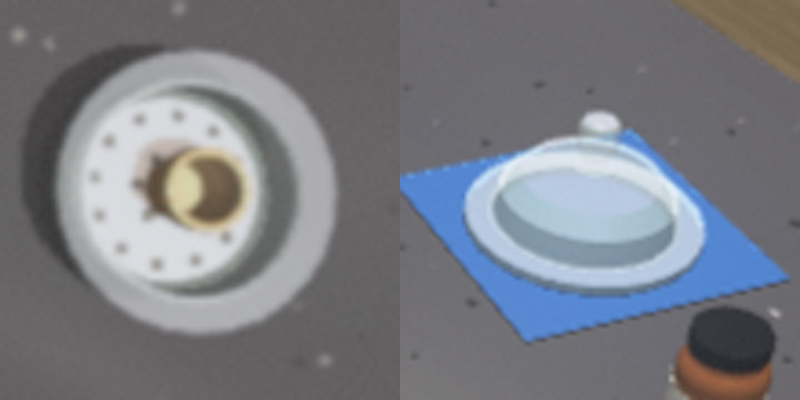

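Left: crucible rim centred at crop (207,190) in the open desiccator, upright. Right: the lid lies knob up, wholly within the blue mat (estimated 1–2 mm off its middle). Now the crucible.

```bash
python3 -m inch '[[0,0,0,-0.3,3,0,-1],[0,0,0,0,5.5,0,-1],[0,0,0,0,5.5,0,-1],[0,0,0,0,5.5,0,-1],[0,0,0,0,5.5,0,-1],[0,0,0,0,5.5,0,-1],[0,0,0,0,4,0,-1],[0,0,0,0,1.9,0,-1],[0,0,0,0,0,3,-1],[0,0,0,0,0,4,-1],[0,0,0,0,0,3,-1],[0,0,0,0,0,1,-1],[0,0,0,0,0,0,-1],[0,0,0,0,0,0,-1]]'
```

```text
t: 23.02
eef_pos: [465.4, -385.9, 175.5]
tcp_rot: [3.14, -0.001, 0.0]
ft_force: [-0.8, -1.3, -0.6]
opening: 0.997
grip_force: 0.0
```

```bash
python3 -m inch '[[0,0,0,-0.1,0.15,1.5,-1],[0,0,0,0,0,2,-1],[0,0,0,0,0,2,-1],[0,0,0,0,0,1.2,-1],[0,0,0,0,0,0.5,-1],[0,0,0,0,0,0,-1],[0,0,0,0,0,0,-1],[0,0,0,0,0,0,1],[0,0,0,0,0,0,1],[0,0,0,0,0,0,1],[0,0,0,0,0,0,1],[0,0,0,0,0,0,1],[0,0,0,0,0,0,1],[0,0,0,0,0,0,1]]'
```

```text
t: 24.78
eef_pos: [463.8, -387.3, 102.2]
tcp_rot: [3.141, -0.0, -0.0]
ft_force: [0.1, -0.1, 2.0]
opening: 0.653
grip_force: 30.0
```

```bash
python3 -m inch '[[0,0,0,0,0,-0.5,1],[0,0,0,0,0,-1.5,1],[0,0,0,0,0,-3,1],[0,0,0,0,0,-3,1],[0,0,0,0,0,-2.2,1],[0,0,0,0,0,-0.8,1],[0,0,0,1,-1.5,0,1],[0,0,0,2,-3.4,0,1],[0,0,0,3,-5,0,1],[0,0,0,3,-5,0,1],[0,0,0,3,-5,0,1],[0,0,0,3,-5,0,1],[0,0,0,3,-5,0,1],[0,0,0,2.5,-4,0,1],[0,0,0,1.5,-2.2,0,1],[0,0,0,0.8,-1,0,1],[0,0,0,0,0,0,1],[0,0,0,0,0,0,1]]'; python3 - <<'E'
from h import *
p=env.read_camera('scene')
cv2.imwrite("pics/e.png",cv2.cvtColor(p["img"],cv2.COLOR_RGB2BGR))
E
```

```text
t: 27.02
eef_pos: [691.4, -17.1, 211.9]
tcp_rot: [3.141, 0.001, -0.001]
ft_force: [-0.5, -0.4, -1.3]
opening: 0.652
grip_force: 30.0
```

View pics/e.png

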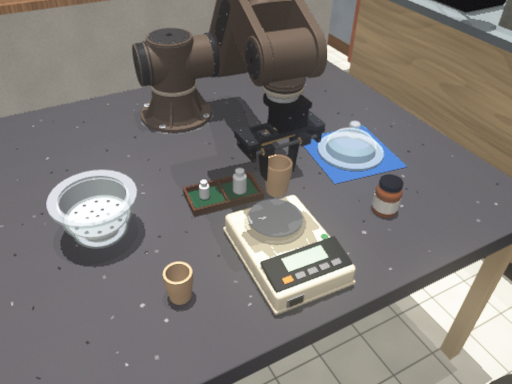

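The crucible hangs upright at (279,177) over the pan. Lowering.

```bash
python3 -m inch '[[0,0,0,0.1,-0.1,1.5,1],[0,0,0,0,0,2.5,1],[0,0,0,0,0,2,1],[0,0,0,0,0,1,1],[0,0,0,0,0,0.4,1],[0,0,0,0,0,0,1],[0,0,0,0,0,0.15,1],[0,0,0,0,0,0.1,1],[0,0,0,0,0,0.1,1],[0,0,0,0,0,0,1],[0,0,0,0,0,0,1]]'
```

```text
t: 28.45
eef_pos: [692.9, -15.4, 134.7]
tcp_rot: [3.141, -0.0, -0.0]
ft_force: [-0.6, -1.2, -2.3]
opening: 0.654
grip_force: 30.0
```

```bash
python3 -m inch '[[0,0,0,0,0,0.1,1],[0,0,0,0,0,0.05,1],[0,0,0,0,0,0,1]]'
```

```text
t: 28.82
eef_pos: [692.9, -15.3, 133.2]
tcp_rot: [3.142, -0.0, -0.0]
ft_force: [-1.0, 0.4, -0.7]
opening: 0.652
grip_force: 30.0
```

```bash
python3 -m inch '[[0,0,0,0,0,0.05,1],[0,0,0,0,0,0,1],[0,0,0,0,0,0,-1],[0,0,0,0,0,0,-1],[0,0,0,0,0,0,-1],[0,0,0,0,0,0,-1],[0,0,0,0,0,0,-1],[0,0,0,0,0,-1,-1],[0,0,0,0,0,-3,-1],[0,0,0,0,0,-5,-1],[0,0,0,0,0,-5,-1],[0,0,0,0,0,-4,-1],[0,0,0,-4,3,0,-1],[0,0,0,-5,4,0,-1],[0,0,0,-5,4,0,-1],[0,0,0,-2,2,0,-1],[0,0,0,0,0,0,-1],[0,0,0,0,0,0,-1],[0,0,0,0,0,0,-1]]'; python3 - <<'E'
from h import *
t=env.read_camera('top'); P=cloud(t).reshape(-1,3)
q=P[(abs(P[:,0]-693)<60)&(abs(P[:,1]+16)<60)&(P[:,2]>158)&(P[:,2]<172)]; print(len(q)); print(cv2.minEnclosingCircle(q[:,:2].astype(np.float32)) if len(q) else 0, np.median(q[:,2]) if len(q) else 0)
p=env.read_camera('scene'); P=cloud(p).reshape(-1,3)
for n,c,z0,z1 in(('cruc',(693,-16),158,172),('weight',(483,-2),70,85),('knob',(468,398),100,112)):
    q=P[(abs(P[:,0]-c[0])<40)&(abs(P[:,1]-c[1])<40)&(P[:,2]>z0)&(P[:,2]<z1)]
    print(n,len(q),((q.min(0)+q.max(0))/2).round(1),q[:,2].max())
cv2.imwrite("pics/f.png",cv2.cvtColor(p["img"],cv2.COLOR_RGB2BGR))
E
```

```text
t: 31.2
eef_pos: [535.9, -142.7, 312.5]
tcp_rot: [-3.142, -0.0, 0.001]
ft_force: [-0.1, -0.2, 0.4]
opening: 0.997
grip_force: 0.0
107
((693.3767700195312, -15.82546615600586), 30.740114212036133) 163.7084648497996
cruc 221 [696.9 -18.5 162.6] 167.0245998835518
weight 52 [484.8  -6.4  75.3] 80.15046297791866
knob 67 [470.5 393.2 104.9] 109.57729699966092
```

View pics/f.png

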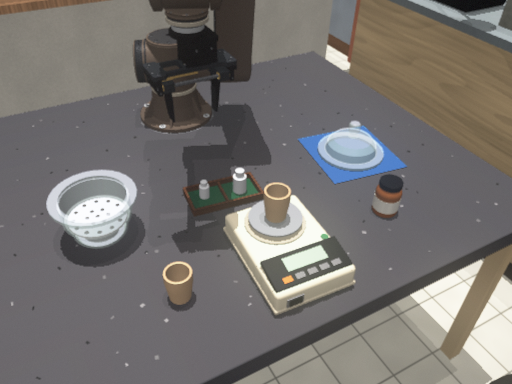

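The crucible stands upright mid-pan (277,205), the weight is in its half of the tray (240,181), the lid is on the mat (350,150), and the bystanders are in place.

```bash
python3 -c "
from cell import env
print(env.job_done())"
```

```text
the job is handed in; nothing more can be done
None
```

The job is handed in at about 31 s, though no verdict came back: the last pictures show the weight upright in the tray's empty half, the lid knob up on the mat (about 1 mm off its middle), the crucible upright on the pan (under 1 mm off its middle), the desiccator open and the bystanders in place.

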